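# Fit the retaining link over the stage's T-stud and pin

## Robot

A 6-joint arm with a two-finger parallel gripper is mounted at the origin on the work surface. World frame = base frame: x ahead of the robot, y to its left, z up, the work surface at z = 0. Lengths are in m, angles in rad, forces in N, time in s.
With the tool pointing down it reaches from about 0.15 to 0.775 m from the base axis. Payload 6.1 kg.
Tool frame: the origin (TCP) lies at the very end of the fingers, on their centre line; the grasp point (between the pads) lies 19 mm behind it; y points along the fingers, z is the direction in which the jaws open and shut, and the axes are right-handed (so a half turn about y gives the same grasp; the last joint's range is limited). The gripper opens to 85 mm and grips with 20 to 120 N. Pads are 22 mm wide; open, the fingers measure 114 mm over their backs; the gripper's body (76 mm by 85 mm) begins 54 mm behind the grasp point. The pads swing forward as they close: fully open they stand 13 mm farther back than shut.
Start: joints at [1.189, 0.126, -0.04, 1.405, 0, 1.571], TCP at [0.196, 0.487, 0.231] pointing down, gripper open.
Joint ranges: [-2.72, 2.72], [-0.95, 1.95], [-1.27, 1.35], [-1.78, 2.02], [-1.46, 1.47], [-3.14, 3.14]. Speed limits (rad/s): [2.39, 2.39, 3.01, 3.14, 3.14, 3.14].

## Interface

Orientations are given as a rotation vector (axis times angle).
In Python, from workcell import manip, effector, eyes, job_done, status gives the robot as it stands. The module is installed in compiled form; this text tells all that it offers. Calls block until the motion is done:
- manip.move_to(position, orientation): joint-space move of the TCP to a pose.
- manip.move_l(position, speed=0.15, ori=None): straight line of the TCP; ori=None keeps the orientation; speed is the mean speed in m/s.
- manip.movej(angles): joint-space move.
- effector.gripper_to(opening, grasp_force=None): finger opening in m; grasp_force is the grip in N (None keeps the last); returns when the fingers have stopped.
- manip.pause(seconds).
- manip.solve_ik(position, orientation): joint angles nearest the present ones, or None.
- eyes.capture(name): name is "side" or "top" or "wrist"; returns (picture, depth): 480x640x3 uint8, red, green, blue; 480x640 float32, m along the optical axis (not along the pixel's ray), 0 where there is no reading.
- eyes.camera_info(name): a dict with "intrinsics" (3x3 intrinsics, pixels), "dist_coeffs" ([k1, k2, p1, p2, k3] as OpenCV has them; the pictures are not rectified), "pose" (4x4, takes a point from camera to world coordinates). Camera axes: x right, y up, looking along -z (the intrinsics and any distortion apply to the point x, -y, -z); pixel columns grow to the right and rows downward; lengths in m; the calibration is good to about 2 mm. A picture is of the moment at which its call begins: read the wrist's pose just before it. camera_info takes no time and is no camera call; for the wrist camera it gives the pose at the moment of the call.
A pose or a line that the arm cannot do raises manip.IKError and nothing moves.
- job_done(): hands the job in, once; it reports no verdict.
Readings, each from a call of its own:
- status.read_clock(): time.
- status.read_q(): joint angles.
- status.read_qd(): joint speeds.
- status.read_joint_torque(): joint torques, N m.
- status.read_tcp_pos(): TCP position.
- status.read_eef_rot(): TCP orientation.
- status.read_wrist_force(): force on the tool from outside, world axes, zero at the start.
- status.read_ft_torque(): the same for the moment, N m.
- status.read_width(): finger opening in m.
Only numpy, scipy, OpenCV 4.12 (cv2) and the standard library are available. Lean on these libraries where they do the work, as an engineer would, in place of code of your own. Each camera call takes 0.05 s, during which the arm holds its last target. There are 200 camera calls.

## Task

Fit the loose retaining link (the plate with the upright tab) on the stage for transport: tilt it to get its oblong eye past the wide head of the stud, lower it level, and slide it until the round hole at its tail drops over the pin, so that it lies flat on deck and pin block and cannot lift off. Work gently by feel, never pressing the link or gripper on the stage with more than 20 N, let go of it, and leave the other things as they are.

Things in the scene. Friction and masses are not known exactly. Their poses are not given: they have to be found in the camera images.
- stage_home (a point): Fixed linear stage on the drilled breadboard (top 12 mm above the bench): black rail 208x60x20 mm, low screw at its +x end, a long slotted grey deck (-x end, near the robot) and a short pin block (+x end), tops (rest faces) level, 36 mm above the breadboard. This point: at rest-face height, mid-rail. x along the rail from deck to pin, y across, z up. Link home: its body origin here, axes equal.
- stage: The whole stage with its T-head stud; origin 36 mm below stage_home, same axes. Deck top x -105 to -4 mm, 56 wide. The stud is clamped fast in the deck's middle slot, axis anywhere from x -58 to -38 mm (not reported: look or feel). Shank 12 mm diameter, 13 tall; head 60 long (x), 16 wide (y), 5 thick: underside 13, top 18 mm above the rest faces, overhang 24 mm at either end.
- pin_tip (a point): Centre of the top of the plain locating pin, at x +50 mm from stage_home: 8 mm diameter, 10 mm tall above its rest face (block top 30 mm long, 50 wide). Axes as stage_home. Nothing on the stage moves.
- link_tab (a point): Centre of the upright grip tab of the loose aluminium retaining link (about 90-160 g): tab 28 mm long (x), 10 thick (y: pinch here), from 4 to 42 mm above the plate's underside; this point is 23 mm above it and 8 mm towards the tail from the link's origin. Axes: x from nose (eye end) to tail (round hole end), z up on the tab's side. Starts flat on the bench, tab up.
- link: The link: plate 141 mm long, 36 wide, 4 thick, x -79 (nose end) to +62 mm (tail end); origin on its underside 8 mm nosewards of the tab's centre; axes as link_tab. The head is longer than the eye: tilt the tail up about 26 degrees, lower the nose bar beyond the head's -x end, draw it +x under the overhang till it meets the shank, keep it there and lower the tail past the head's +x end.
- link_nose (a point): Inner edge of the link's nose bar (the eye's nose-side end), mid-thickness, at x -71 mm, 2 mm above the underside; axes as link_tab. The nose bar is 8 mm wide (x -79 to -71). It must pass between the head's underside and the deck, 13 mm apart.
- link_eye (a point): Centre of the oblong through eye on the link's underside, at x -50.5 mm: 41 mm long (x -71 to -30), 20 mm wide. Axes as link_tab.
- link_hole (a point): Centre of the 10.5 mm round through hole on the link's underside, at x +50 mm. Axes as link_tab. With the nose bar drawn against the shank the hole is 7 to 27 mm beyond the pin (depending on the stud's place) and the lowered plate rides on the pin's tip; slide it towards -x until the hole drops over the pin.
- spare_bar: a flat slotted clamp bar without any tab, 100 x 32 x 8 mm, a bystander lying on the bench; origin at the centre of its underside
- lens_cell: a small brass ring 40 mm across, 12 mm high, a bystander standing on the breadboard; origin at the centre of its underside
- post: a plain round steel post 25 mm across, 75 mm tall, a bystander standing on the breadboard; origin at the centre of its underside
- remote: a flat black keypad remote 45 x 100 x 9 mm, a bystander; origin at the centre of its underside
- driver: a screwdriver 180 mm long lying on the bench, a bystander; origin near its middle
- jar: a jar 60 mm across, 80 mm tall, a bystander; origin at the centre of its underside
Mind the look-alikes: they are no part of the job. What is shaped like the link but black is not meant.

How it is judged:
On the way:
1. with the tail still raised, the nose bar of the link's eye is at the stud, below the level of its head's underside (x of link_nose in the frame of stage_home between -0.1 and -0.042 m and z of link_nose in the frame of stage_home below 0.0125 m and y of link_nose in the frame of stage_home between -0.006 and 0.006 m and angle between link_eye's own z axis and vertical above 0.12 rad), for 0.1 s.
At the end, for the whole second after the job is handed in: The link lies flat on deck and pin block (less than 2 mm above them, tilted under 0.04 rad), its eye end at the stud so that the eye is round it below the head, its hole over the pin (within 3 mm), along the stage within 0.06 rad, released and at rest (horizontal distance between link_hole and pin_tip below 0.003 m and x of link_eye in the frame of stage_home below -0.046 m and z of each of link_hole, link_eye in the frame of stage_home below 0.002 m and angle between link_eye's own z axis and vertical below 0.04 rad and angle between the x axis of link_eye and the x axis of stage_home, either way round below 0.06 rad and linear speed of link below 0.01 m/s); the robot touches nothing.
It fails at once if the link is pressed on the stage with more than 20 N (contact force between link and stage above 20 N).
It fails at once if the gripper or arm pushes on the stage with more than 20 N (contact force between any of the fingers, the arm and stage above 20 N).
It fails at once if a bystander is moved by more than 30 mm (distance of any of spare_bar, lens_cell, post, remote, driver, jar from where it was at the start of the episode above 0.03 m).
It also fails if it takes over 53 s, if anything falls off the work surface, if the arm or the gripper's body presses on something with over 40 N, if the wrist force passes 120 N, or if a joint passes its speed limit or range.

## Working session

There is one attempt and no reset: what is moved stays moved. The work goes in short steps, each a Python script; the robot and the scene stay as the last script left them, time stands still between calls to the robot, and variables do not carry over. Pictures are saved under pics/ and viewed, about 8 in all and at most 12, crops included, and the job is handed in when it is done.

```bash
mkdir -p pics; ls
cat > h.py <<'E'
import numpy as np, cv2
from scipy.spatial.transform import Rotation as R
from workcell import manip, effector, eyes, job_done, status
def cap(n):
    inf=eyes.camera_info(n); im,d=eyes.capture(n); return im,d,inf
def rays(uv,inf):
    uv=np.asarray(uv,float).reshape(-1,1,2)
    p=cv2.undistortPoints(uv,np.array(inf["intrinsics"],float),np.array(inf["dist_coeffs"],float)).reshape(-1,2)
    return np.c_[p[:,0],-p[:,1],-np.ones(len(p))]
def onplane(uv,inf,z):
    T=np.array(inf["pose"]); d=rays(uv,inf)@T[:3,:3].T; o=T[:3,3]
    return o+d*((z-o[2])/d[:,2])[:,None]
def cloud(d,inf):
    v,u=np.nonzero(d>0); T=np.array(inf["pose"])
    r=rays(np.c_[u,v],inf)*d[v,u][:,None]
    P=np.full(d.shape+(3,),np.nan); P[v,u]=r@T[:3,:3].T+T[:3,3]; return P
def save(n,im): cv2.imwrite("pics/"+n,im[:,:,::-1])
E
python3 - <<'E'
from h import *
for n in ("top","side"):
    im,d,i=cap(n); save(n+"1.png",im); np.savez(n+"1.npz",im=im,d=d); print(n,np.round(i["pose"],3).tolist(),np.round(i["intrinsics"],1).tolist(),i["dist_coeffs"])
print(status.read_clock(),status.read_tcp_pos(),status.read_eef_rot(),status.read_wrist_force())
E
```

```text
pics
top [[0.025, 0.997, -0.079, 0.387], [-1.0, 0.026, 0.012, 0.138], [0.014, 0.079, 0.997, 1.451], [0.0, 0.0, 0.0, 1.0]] [[592.1, 0.0, 323.3], [0.0, 592.1, 230.6], [0.0, 0.0, 1.0]] [-0.01665647  0.          0.          0.          0.        ]
side [[0.7, 0.551, -0.455, -0.254], [-0.714, 0.524, -0.464, -0.633], [-0.017, 0.65, 0.76, 1.31], [0.0, 0.0, 0.0, 1.0]] [[596.7, 0.0, 324.5], [0.0, 596.7, 239.9], [0.0, 0.0, 1.0]] [-0.01857272  0.          0.          0.          0.        ]
0.1 [0.19545187 0.48688665 0.23058861] [-1.55137431  0.29978384 -0.2993408 ] [-0.24813277  1.28138072  0.59791537]
```

View pics/top1.png

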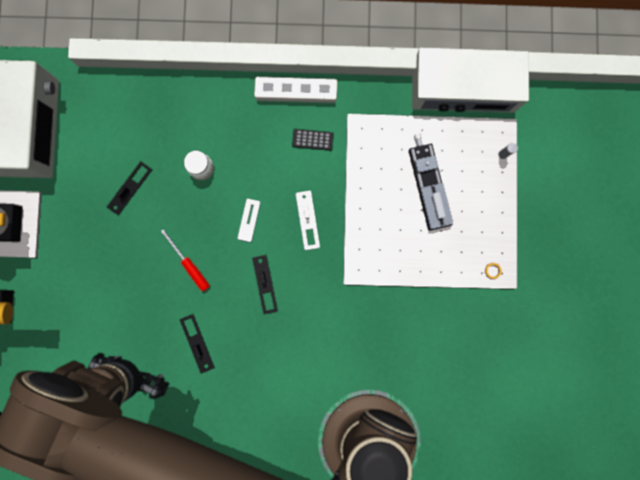

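View pics/side1.png

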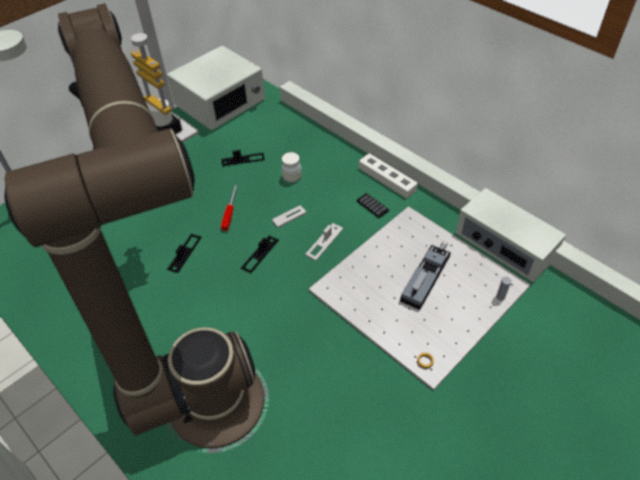

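Top view: the silver link with a tab is at px (307,220), eye end (310,240) towards the robot, tail up. The stage is at (430,187), deck with stud at (438,207), pin block at (425,155). The black copies are at (263,285), (197,343) and (130,188). Next I get rough poses.

Run:
```python
from h import *
z=np.load("top1.npz"); im=z["im"]; inf=eyes.camera_info("top"); d=z["d"]; P=cloud(d,inf)
def rect(box,mask,h):
    x0,y0,x1,y1=box; m=np.zeros(mask.shape,np.uint8); m[y0:y1,x0:x1]=mask[y0:y1,x0:x1]
    cs,_=cv2.findContours(m,cv2.RETR_EXTERNAL,cv2.CHAIN_APPROX_NONE); c=max(cs,key=cv2.contourArea)
    W=onplane(c.reshape(-1,2),inf,h)[:,:2]
    r=cv2.minAreaRect(W.astype(np.float32)); b=cv2.boxPoints(r); print(np.round(r[0],4),np.round(r[1],4),np.round(b,4).tolist())
hsv=cv2.cvtColor(im,cv2.COLOR_RGB2HSV)
print("link");rect((290,180,325,255),(hsv[...,1]<90)&(hsv[...,2]>120),.004)
print("stage dark");rect((400,140,460,235),(hsv[...,2]<165),.035)
for n,p in dict(deck=(446,222),head=(438,205),block=(425,155)).items():
    print(n,np.round(P[p[1]-1:p[1]+2,p[0]-1:p[0]+2].reshape(-1,3).mean(0),4))
w=eyes.camera_info("wrist"); T=np.eye(4); T[:3,:3]=R.from_rotvec(status.read_eef_rot()).as_matrix(); T[:3,3]=status.read_tcp_pos()
print(np.round(T,3)); print("cam in tool",np.round(np.linalg.inv(T)@w["pose"],4).tolist(),np.round(w["intrinsics"],1).tolist(),w["dist_coeffs"])
big=cv2.resize(im[130:260,280:480],(800,520),interpolation=cv2.INTER_CUBIC); save("crop.png",big)
```

```text
link
[0.5274 0.1611] [0.1464 0.0415] [[0.45159998536109924, 0.1680999994277954], [0.4593000113964081, 0.12720000743865967], [0.6032000184059143, 0.1542000025510788], [0.5956000089645386, 0.19509999454021454]]
stage dark
[ 0.6175 -0.1306] [0.2282 0.0652] [[0.49889999628067017, -0.12710000574588776], [0.5149999856948853, -0.19030000269412994], [0.7361000180244446, -0.13410000503063202], [0.7200999855995178, -0.07090000063180923]]
deck [ 0.5265 -0.1704  0.0493]
head [ 0.5647 -0.1475  0.0657]
block [ 0.6904 -0.1212  0.0336]
[[ 0.928 -0.001  0.373  0.195]
 [-0.373 -0.001  0.928  0.487]
 [-0.    -1.    -0.001  0.231]
 [ 0.     0.     0.     1.   ]]
cam in tool [[0.0012, -0.9523, -0.3053, -0.0759], [0.0006, 0.3053, -0.9523, -0.1432], [1.0, 0.0009, 0.0009, -0.0004], [0.0, 0.0, 0.0, 1.0]] [[385.2, 0.0, 315.3], [0.0, 385.2, 238.3], [0.0, 0.0, 1.0]] [0.0176914 0.        0.        0.        0.       ]
```

```bash
cat >> h.py <<'E'
def rot(yaw,tilt=0.):
    "tool x along object's x, jaws along its y, fingers down; tilt>0 = tail up"
    c,s=np.cos(yaw),np.sin(yaw)
    B=np.array([[c,0,-s],[s,0,c],[0,-1,0]],float)
    return (R.from_rotvec(-tilt*np.array([-s,c,0]))*R.from_matrix(B)).as_rotvec()
E
python3 - <<'E'
from h import *
def view(c,yaw,off,z,name):
    p=[c[0]+off*np.cos(yaw),c[1]+off*np.sin(yaw),z]
    manip.move_to(p,rot(yaw)); manip.pause(.3)
    im,d,inf=cap("wrist"); save(name+".png",im); np.savez(name+".npz",im=im,d=d,T=inf["pose"],K=inf["intrinsics"],D=inf["dist_coeffs"])
    print(name,status.read_clock(),status.read_tcp_pos(),p,status.read_wrist_force())
view((.608,-.133),.2495,-.09,.23,"wstage")
view((.527,.161),.185,-.08,.19,"wlink")
E
```

```text
wstage 3.0 [ 0.52084786 -0.15494005  0.22999754] [np.float64(0.5207867597686039), np.float64(-0.15522275249245232), 0.23] [-0.31465321  0.43032727  1.13498553]
wlink 4.5417 [0.44865892 0.14576937 0.18998892] [np.float64(0.4483650999495815), np.float64(0.1462842773177567), 0.19] [-0.49045327 -0.02073222  0.50054486]
```

View pics/wstage.png

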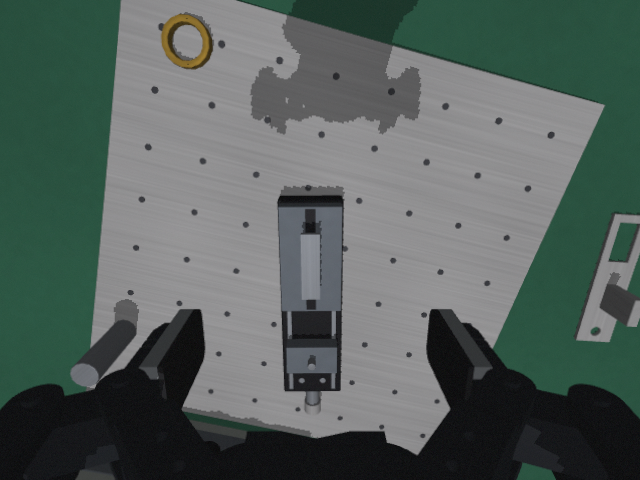

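View pics/wlink.png

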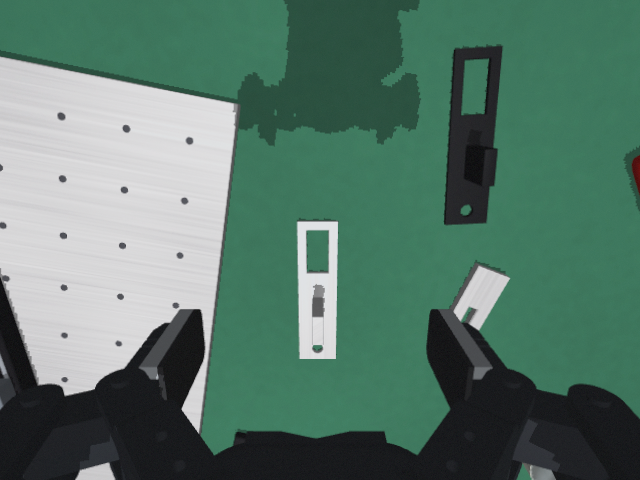

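wstage: deck top spans about (278..342, 207..310), head (300..320, 233..300), pin around (312,362). wlink: link plate is (297..338, 221..359), hole at (318,348), eye (306..329, 230..272). Now I measure these.

Run:
```python
from h import *
def load(n):
    z=np.load(n+".npz"); return z["im"],z["d"],dict(pose=z["T"],intrinsics=z["K"],dist_coeffs=z["D"])
im,d,inf=load("wlink"); hsv=cv2.cvtColor(im,cv2.COLOR_RGB2HSV)
m=np.zeros(im.shape[:2],np.uint8); s=np.s_[205:375,280:355]; m[s]=((hsv[...,1]<60)&(hsv[...,2]>100))[s]
m[275:335,300:336]=1
cs,_=cv2.findContours(m,cv2.RETR_CCOMP,cv2.CHAIN_APPROX_NONE)
for c in cs:
    if cv2.contourArea(c)<40: continue
    W=onplane(c.reshape(-1,2),inf,.004)[:,:2]; r=cv2.minAreaRect(W.astype(np.float32))
    b=cv2.boxPoints(r); e=b[1]-b[0]; f=b[2]-b[1]; e=e if np.linalg.norm(e)>np.linalg.norm(f) else f
    print("link",np.round(r[0],4),np.round(r[1],4),"yaw",np.arctan(e[1]/e[0]),cv2.boundingRect(c))
P=cloud(d,inf); tab=P[280:350,300:336].reshape(-1,3); t=tab[tab[:,2]>.035]; print("tabtop",len(t),t.mean(0),t[:,2].max(), "plate z",np.nanmedian(P[240:260,300:304,2]), np.nanmedian(P[300:340,265:285,2]))
im,d,inf=load("wstage"); P=cloud(d,inf)
for n,(h,box) in dict(rest=(.048,(260,190,360,395)),head=(.066,(290,220,330,310)),pin=(.058,(304,348,322,375))).items():
    x0,y0,x1,y1=box; z=P[y0:y1,x0:x1]; print(n,"zmed",np.round(np.nanpercentile(z[...,2],[10,50,90,99]),4))
s=np.s_[190:400,265:355]; Z=np.nan_to_num(P[...,2])
def comp(m,box,h,name):
    k=np.zeros(im.shape[:2],np.uint8); x0,y0,x1,y1=box; k[y0:y1,x0:x1]=m[y0:y1,x0:x1]
    cs,_=cv2.findContours(k,cv2.RETR_EXTERNAL,cv2.CHAIN_APPROX_NONE)
    for c in sorted(cs,key=cv2.contourArea)[-3:]:
        if cv2.contourArea(c)<15: continue
        W=onplane(c.reshape(-1,2),inf,h)[:,:2]; r=cv2.minAreaRect(W.astype(np.float32)); b=cv2.boxPoints(r); e=b[1]-b[0]; f=b[2]-b[1]; e=e if np.linalg.norm(e)>np.linalg.norm(f) else f
        print(name,np.round(r[0],4),np.round(r[1],4),"yaw",np.arctan(e[1]/e[0]),cv2.boundingRect(c))
comp(abs(Z-.048)<.006,(260,190,360,395),.048,"rest")
comp(abs(Z-.066)<.006,(285,215,335,315),.066,"head")
comp(abs(Z-.058)<.005,(300,345,325,380),.058,"pin")
save("wc.png",cv2.resize(im[190:400,260:360],(400,840)[::1] if 0 else (286,600),interpolation=cv2.INTER_CUBIC))
np.set_printoptions(linewidth=200)
print(im[357,295:330].tolist())
```

```text
link [0.5308 0.1606] [0.1411 0.0369] yaw 0.18269062 (297, 221, 41, 138)
link [0.5889 0.1714] [0.0091 0.0099] yaw -1.3876473 (312, 344, 11, 9)
link [0.4895 0.1529] [0.0404 0.0203] yaw 0.18281162 (306, 230, 23, 43)
tabtop 385 [0.54494541 0.16349381 0.04215025] 0.0450123640633206 plate z 0.004556061016330826 0.0007042437838930826
rest zmed [0.0122 0.0325 0.0495 0.0674]
head zmed [0.048  0.0492 0.067  0.0679]
pin zmed [0.0474 0.0487 0.0566 0.0593]
rest [ 0.6683 -0.1232] [0.0331 0.0498] yaw -1.3213658 (286, 343, 52, 30)
rest [ 0.5692 -0.149 ] [0.1021 0.0559] yaw 0.2549861 (278, 205, 65, 107)
head [ 0.5686 -0.1494] [0.0609 0.0155] yaw 0.25189927 (301, 233, 19, 67)
pin [ 0.6689 -0.123 ] [0.0101 0.0067] yaw 0.24877407 (308, 360, 8, 10)
[[95, 100, 108], [96, 100, 108], [96, 101, 109], [95, 101, 109], [95, 101, 109], [93, 99, 107], [95, 101, 108], [95, 100, 108], [94, 100, 108], [94, 100, 108], [94, 100, 107], [94, 99, 106], [94, 101, 108], [94, 100, 107], [88, 94, 100], [57, 60, 64], [52, 56, 59], [54, 58, 62], [58, 60, 65], [57, 60, 64], [66, 72, 76], [94, 100, 108], [92, 99, 106], [92, 98, 106], [92, 98, 106], [92, 99, 106], [92, 99, 107], [93, 99, 106], [92, 99, 104], [91, 98, 105], [91, 96, 105], [91, 96, 105], [93, 98, 106], [94, 99, 106], [95, 100, 108]]
```

View pics/wc.png

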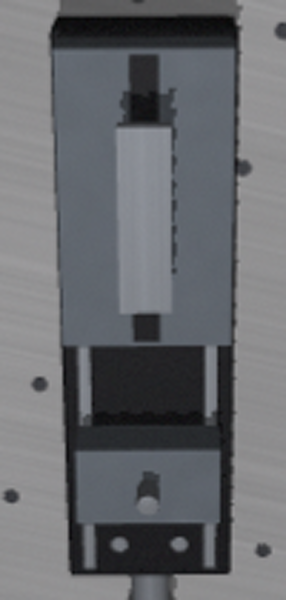

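The sizes agree (link 141x37, head 61x15.5, deck 102x56). Link: origin (.5393,.1622), yaw .183. Stage: home about (.622,-.135), yaw about .253, stud at x about -55 mm. Next I grasp the link and check it in hand.

Run:
```python
from h import *
z=np.load("wstage.npz"); print("pin",onplane([[311.4,366.8]],dict(pose=z["T"],intrinsics=z["K"],dist_coeffs=z["D"]),.058))
yaw=.1827; t=np.array([.5470,.1636])
effector.gripper_to(.05,60)
manip.move_to([*t,.10],rot(yaw)); manip.move_l([*t,.009],.1); manip.pause(.2)
print(status.read_tcp_pos(),status.read_wrist_force())
effector.gripper_to(0.0,60); print("w",status.read_width(),status.read_tcp_pos(),status.read_wrist_force())
manip.move_l([*t,.12],.12); manip.pause(.3)
p=status.read_tcp_pos(); r=status.read_eef_rot(); im,d,inf=cap("wrist"); save("held.png",im[100:480])
np.savez("held.npz",im=im,d=d)
print(status.read_clock(),p,status.read_wrist_force(),status.read_width())
# contours on plane of plate top: tcp is 9 mm above underside -> top at tcp z-.005
hsv=cv2.cvtColor(im,cv2.COLOR_RGB2HSV); m=((hsv[...,1]<60)&(hsv[...,2]>100)).astype(np.uint8)
cs,_=cv2.findContours(m,cv2.RETR_CCOMP,cv2.CHAIN_APPROX_NONE)
Rm=R.from_rotvec(r).as_matrix()
for c in cs:
    if cv2.contourArea(c)<150: continue
    W=onplane(c.reshape(-1,2),inf,p[2]-.005); L=(W-p)@Rm[:,[0,2]]
    q=cv2.minAreaRect((L*1000).astype(np.float32)); print(np.round(q,2) if 0 else q,cv2.boundingRect(c))
```

```text
pin [[ 0.67137059 -0.12244121  0.058     ]]
[0.54741559 0.16371083 0.00963334] [-0.70501011 -0.03962441  0.18849421]
w 0.009235549172738187 [0.54719829 0.16366443 0.00924243] [-0.01626044  0.17650607  1.3932205 ]
8.7083 [0.54678804 0.16353894 0.11951763] [-0.49258128 -0.03811024 -0.01387513] 0.00942315681897696
((70.116943359375, 138.0247344970703), (57.26057815551758, 26.47866439819336), 13.452109336853027) (580, 385, 60, 94)
((30.721824645996094, -1.856184959411621), (19.663516998291016, 47.249244689941406), 89.96646118164062) (294, 318, 43, 91)
((-28.516511917114258, 82.0775375366211), (19.87860679626465, 58.531776428222656), 68.07283782958984) (467, 163, 119, 145)
((-20.574851989746094, 78.73954010009766), (5.12729024887085, 29.403249740600586), 68.06475067138672) (491, 224, 46, 67)
((-43.035980224609375, -1.5406856536865234), (36.37187194824219, 87.78829193115234), 89.95878601074219) (265, 84, 102, 222)
((-58.760292053222656, -1.421584129333496), (20.596405029296875, 40.84478759765625), 89.91224670410156) (288, 107, 57, 110)
((-10.2972412109375, -95.75105285644531), (71.35457611083984, 224.33856201171875), 76.58427429199219) (0, 0, 194, 472)
```

View pics/held.png

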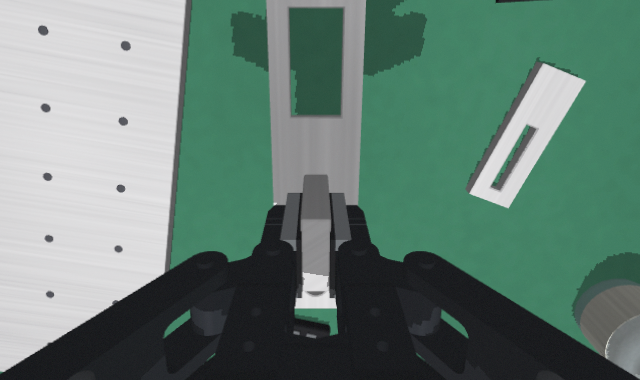

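The link is held with a 9.4 mm grip and the tab is centred. The eye sits at tool x -58.8, as expected. The camera shows a -1.4 mm lateral bias, although the fingers and link are symmetric about the same image column. Next I hover level over the stage and compare link and head in one picture.

```bash
cat >> h.py <<'E'
# held link: TCP is at link (GX, 0, GZ)
GX,GZ=.0083,.0090
class S: yaw=.2535; home=np.array([.6220,-.1354,.048])
def sdir(): c,s=np.cos(S.yaw),np.sin(S.yaw); return np.array([[c,s,0],[-s,c,0],[0,0,1.]])
def tcp_for(ox,oz,tilt,oy=0.):
    "link origin at (ox,oy,oz) in stage frame, tail up by tilt"
    c,s=np.cos(tilt),np.sin(tilt)
    return S.home+np.array([ox+GX*c-GZ*s,oy,oz+GX*s+GZ*c])@sdir(), rot(S.yaw,tilt)
def tostage(p): return (np.asarray(p)-S.home)@sdir().T
E
python3 - <<'E'
from h import *
p,o=tcp_for(-.006,.045,0)
manip.move_to(p,o); manip.pause(.3)
P=status.read_tcp_pos(); print(P-p,R.from_rotvec(status.read_eef_rot()).as_matrix()[:,0])
im,d,inf=cap("wrist"); save("hover.png",cv2.resize(im[60:300,200:440],(600,600))); np.savez("hover.npz",im=im,d=d,T=inf["pose"],K=inf["intrinsics"],D=inf["dist_coeffs"])
print(status.read_clock(),status.read_wrist_force())
for tilt in np.radians([0,26]):
  for z in (.003,.03):
    p,o=tcp_for(-.02,z,tilt); q=manip.solve_ik(p,o); print(np.round(q,2) if q is not None else None)
E
```

```text
[0.00013271 0.0010813  0.00019792] [9.67655750e-01 2.52274241e-01 2.37790291e-04]
10.2417 [-0.40044281 -0.3035876  -1.1315237 ]
[-0.22  0.36 -0.11  1.09  0.   -0.48]
[-0.22  0.35 -0.07  1.15  0.   -0.48]
[-0.34  0.09 -0.56  0.54  0.25 -0.55]
[-0.34  0.06 -0.52  0.61  0.25 -0.55]
```

View pics/hover.png

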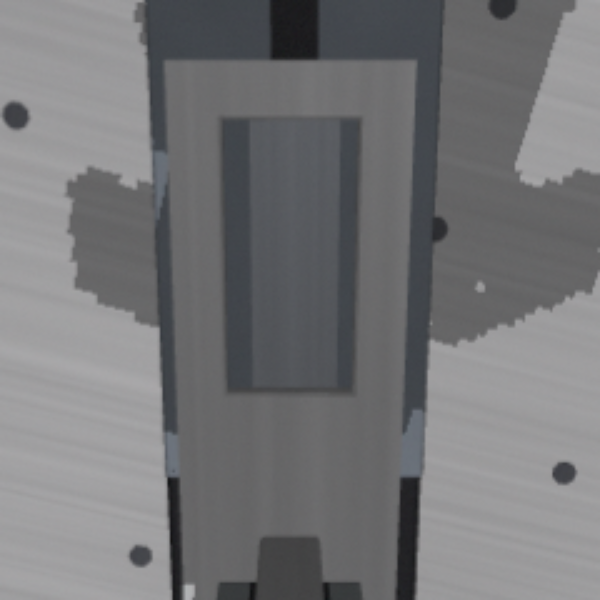

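Hover: through the eye (crop x 222..360) the head shows at crop x 250..340, slightly to the right of centre. I measure the gaps.

Run:
```python
from h import *
z=np.load("hover.npz"); im=z["im"]; inf=dict(pose=z["T"],intrinsics=z["K"],dist_coeffs=z["D"])
for _ in range(4): print("tcp",np.round(1000*tostage(status.read_tcp_pos()),2)); manip.pause(.02)
print(np.round(1000*tostage(tcp_for(-.006,.045,0)[0]),2))
g=cv2.GaussianBlur(cv2.cvtColor(im,cv2.COLOR_RGB2GRAY).astype(np.float32),(1,5),0)
D=np.diff(g,axis=1)
def edge(r,a,b,sg):
    a=int(a);b=int(b); w=np.clip(sg*D[r,a:b],0,None); k=w.argmax(); lo=max(0,k-2); ww=w[lo:k+3]; return a+lo+(ww*np.arange(len(ww))).sum()/ww.sum()+.5
zt=status.read_tcp_pos()[2]-GZ+.004
E=[]
for r in range(112,212,6):
    f=(r-112)/100
    e=[edge(r,286,295,-1),edge(r,296,304,1),edge(r,331,340,-1),edge(r,339,349,1)]
    if r%18==4: print(r,np.round(e,2))
    Y=[1e3*tostage(onplane([[e[i],r]],inf,h)[0])[:2] for i,h in ((0,zt),(1,.066),(2,.066),(3,zt))]
    E.append([Y[0][0],Y[1][0],*[y[1] for y in Y]])
E=np.array(E); print(np.round(E[::3],2))
eye=(E[:,2]+E[:,5])/2; hd=(E[:,3]+E[:,4])/2
print("eye fit",np.polyfit(E[:,0],eye,1),"mean",eye.mean(),"head fit",np.polyfit(E[:,1],hd,1),hd.mean(),"w",(E[:,5]-E[:,2]).mean(),(E[:,4]-E[:,3]).mean())
```

```text
tcp [ 2.6   0.79 54.14]
tcp [ 2.61  0.73 54.18]
tcp [ 2.57  0.65 54.16]
tcp [ 2.54  0.61 54.13]
[ 2.3  0.  54. ]
112 [287.82 299.26 335.62 344.  ]
130 [287.79 299.46 335.41 343.55]
148 [288.33 299.74 335.19 343.02]
166 [288.86 300.   334.95 342.65]
184 [289.02 300.32 334.59 342.06]
202 [289.56 300.47 334.33 341.7 ]
[[-74.85 -75.04 -10.85  -7.93   8.13   9.66]
 [-68.53 -67.41 -11.    -7.94   8.17   9.65]
 [-62.04 -59.54 -10.94  -7.91   8.2    9.6 ]
 [-55.35 -51.45 -10.88  -7.89   8.22   9.61]
 [-48.47 -43.12 -10.96  -7.84   8.19   9.54]
 [-41.38 -34.54 -10.9   -7.87   8.2    9.55]]
eye fit [-0.00210895 -0.78514926] mean -0.664220784404166 head fit [0.00202206 0.23740472] 0.1284955365272595 w 20.52446442498469 16.08853033094958
```

```bash
cat >> h.py <<'E'
head=S.home+np.array([-.055,.0015,0])@sdir(); S.yaw=.256; S.home=head+np.array([.055,0,0])@sdir()
def force(n=4): return sdir()@np.mean([(manip.pause(.02),status.read_wrist_force())[1] for _ in range(n)],0)
def go(ox,oz,tilt,oy=0.,speed=.04):
    p,o=tcp_for(ox,oz,tilt,oy); manip.move_l(p,speed,o)
def err(ox,oz,tilt,oy=0.): return np.round(1e3*(tostage(status.read_tcp_pos())-tostage(tcp_for(ox,oz,tilt,oy)[0])),2)
def nose(nx,nz,tilt):
    "origin for the nose bar's inner lower edge at nx,nz"
    return nx+.071*np.cos(tilt), nz+.071*np.sin(tilt)
T26=np.radians(26)
E
python3 - <<'E'
from h import *
ox,oz=nose(-.090,.030,T26)
go(ox,oz,T26,speed=.06); manip.pause(.8)
for _ in range(2): print("err mm",err(ox,oz,T26),status.read_clock()); manip.pause(.3)
a=R.from_rotvec(status.read_eef_rot()).as_matrix()[:,0]; print("yaw",np.arctan2(a[1],a[0]),"tilt",np.degrees(np.arcsin(a[2])))
f0=force(6); print("tare",f0); np.save("f0.npy",f0)
for nz in (.023,.018,.014,.010,.0075,.006):
    ox,oz=nose(-.090,nz,T26); go(ox,oz,T26,speed=.04); f=force()-f0; print(nz,np.round(f,2),err(ox,oz,T26),status.read_clock())
    if np.linalg.norm(f)>4: break
im,_,_=cap("side"); save("s2.png",cv2.resize(im[210:330,360:480],(600,600),interpolation=cv2.INTER_CUBIC))
E
```

```text
err mm [-0.03 -0.02  0.06] 11.7833
err mm [-0.04 -0.    0.01] 12.0833
yaw 0.2560172090209364 tilt 26.002521040983666
tare [-0.10940078  0.01828332 -0.91508324]
0.023 [-0.25 -0.03 -0.12] [-0.14  0.07 -0.29] 12.875
0.018 [0.13 0.13 0.07] [-0.08  0.06 -0.16] 13.2167
0.014 [-0.23 -0.09  0.11] [-0.07  0.06 -0.15] 13.5333
0.01 [ 0.04 -0.01 -0.09] [-0.08  0.09 -0.19] 13.85
0.0075 [ 0.28 -0.18  0.27] [-0.08  0.04 -0.12] 14.1667
0.006 [-0.18  0.32 -0.27] [-0.02  0.01 -0.05] 14.4833
```

View pics/s2.png

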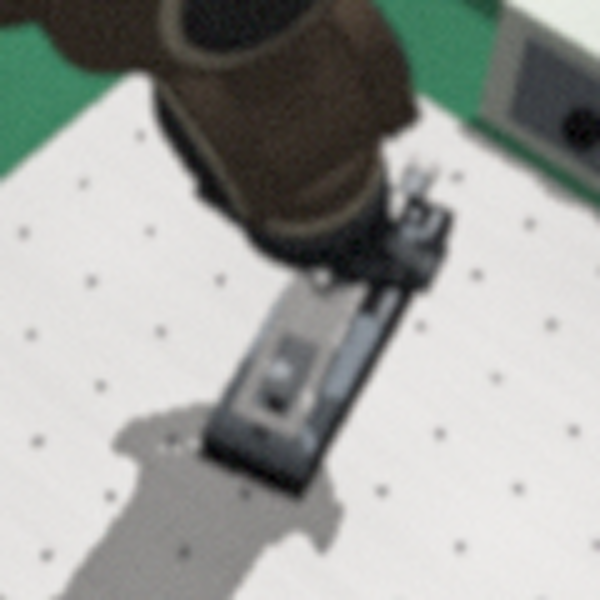

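The picture shows the head's end standing in the eye, with no contact forces so far. I feel for the deck, then draw +x to the shank.

Run:
```python
from h import *
f0=np.load("f0.npy"); nz=.006; n0=-.090
while nz>.001:
    nz-=.0005; go(*nose(n0,nz,T26),T26,speed=.02); f=force(3)-f0
    if abs(f[2])>1.5: break
print("deck",nz,np.round(f,2),status.read_clock())
nz+=.0009; go(*nose(n0,nz,T26),T26,speed=.02); print(np.round(force()-f0,2),err(*nose(n0,nz,T26),T26))
nx=n0
while nx<-.052:
    nx+=.003 if nx<-.070 else .0008; go(*nose(nx,nz,T26),T26,speed=.03); f=force(3)-f0
    if np.linalg.norm(f)>2: break
print("shank",nx,nz,np.round(f,2),err(*nose(nx,nz,T26),T26),status.read_clock())
np.save("n.npy",[nx,nz])
```

```text
deck 0.0034999999999999983 [0.28 0.68 2.3 ] 16.0333
[-0.09 -0.    0.41] [-0.19  0.06 -0.3 ]
shank -0.06020000000000001 0.0043999999999999985 [-2.28 -0.19 -0.17] [-0.35  0.01 -0.26] 21.75
```

Run:
```python
from h import *
f0=np.load("f0.npy"); nx,nz=np.load("n.npy"); nx-=.0002
for t in (25,23.5,22,20.5,19,17,15,13,11,9,7.5,6.5):
    a=np.radians(t); nz=.0010+.008*np.sin(a); go(*nose(nx,nz,a),a,speed=.03); f=force(3)-f0
    print(t,round(nx*1e3,2),np.round(f,2),err(*nose(nx,nz,a),a),status.read_clock())
    if np.linalg.norm(f)>5: print("STOP"); break
    if f[0]<-2.5: nx-=.0003
    if f[0]>-.5: nx+=.0002
np.save("n.npy",[nx,nz,a])
hf=np.array([.5686,-.1494,.048]); pf=np.array([.67137,-.12244,.048])
print("pin", tostage(pf)-tostage(hf)+[-.0545,0,0])
```

```text
25 -60.4 [-2.13 -0.4   0.05] [-0.13  0.08 -0.22] 22.05
23.5 -60.4 [-2.62 -0.08  0.09] [-0.08  0.06 -0.18] 22.35
22 -60.7 [-1.98 -0.08 -0.59] [0.1  0.   0.04] 22.65
20.5 -60.7 [-2.28 -0.03  0.26] [ 0.06 -0.    0.  ] 22.95
19 -60.7 [-2.46  0.56  0.45] [ 0.05 -0.    0.01] 23.25
17 -60.7 [-2.17 -0.3   1.44] [ 0.07 -0.03  0.04] 23.55
15 -60.7 [-2.01 -0.77  1.04] [ 0.03 -0.04  0.06] 23.85
13 -60.7 [-1.46 -0.28  1.18] [-0.   -0.02  0.01] 24.15
11 -60.7 [-2.23 -0.69  0.2 ] [-0.05  0.01 -0.03] 24.45
9 -60.7 [-1.61 -0.53  0.42] [-0.05  0.02 -0.05] 24.75
7.5 -60.7 [-2.07 -0.24  0.19] [-0.08  0.02 -0.04] 25.05
6.5 -60.7 [-1.76 -0.02  0.68] [-0.05  0.04 -0.03] 25.35
pin [5.17474049e-02 5.86944485e-05 0.00000000e+00]
```

Run:
```python
from h import *
f0=np.load("f0.npy"); nx,nz,a=np.load("n.npy")
def pose(hx,t,oy=0):
    a=np.radians(t); return (*nose(hx-.121*np.cos(a),.0008+.008*np.sin(a),a),a,oy)
go(*pose(.0512,6.5),speed=.04); print("slid",np.round(force()-f0,2),err(*pose(.0512,6.5)),status.read_clock())
ok=False
for hx,oy in ((.0512,0),(.0502,0),(.0522,0),(.0507,.001),(.0507,-.001)):
    go(*pose(hx,6.0,oy))
    for t in (5.2,4.7,4.3,3.9,3.4,2.8):
        go(*pose(hx,t,oy),speed=.03); f=force(3)-f0
        if np.linalg.norm(f)>2.5: break
    else: ok=True
    print(hx,oy,t,np.round(f,2),err(*pose(hx,t,oy)),status.read_clock())
    if ok or np.linalg.norm(f)>10 or status.read_clock()>36: break
np.save("h.npy",[hx,oy,t])
```

```text
slid [ 0.71 -0.42 -0.17] [ 0.13 -0.08  0.22] 25.775
0.0512 0 2.8 [ 0.15  0.3  -0.46] [ 0.13  0.04 -0.08] 27.825
```

The hole went over the pin at the first try with no force. Next I lower it level, settle it on the deck and release.

Run:
```python
from h import *
f0=np.load("f0.npy"); hx,oy,t=np.load("h.npy")
for t,dz in ((2.1,.0008),(1.4,.0008),(.8,.0008),(.3,.0008),(0,.0008),(0,.0004),(0,0),(0,-.0004),(0,-.0008)):
    a=np.radians(t); P=(*nose(hx-.121*np.cos(a),dz+.008*np.sin(a),a),a,oy); go(*P,speed=.03); f=force(3)-f0
    print(t,dz,np.round(f,2),err(*P),status.read_clock())
    if f[2]>2 or np.linalg.norm(f)>4: break
```

```text
2.1 0.0008 [ 0.12 -0.18  0.46] [ 0.1  -0.01 -0.09] 28.125
1.4 0.0008 [ 0.51 -0.34 -0.45] [ 0.09  0.03 -0.13] 28.425
0.8 0.0008 [ 0.15 -0.53  0.01] [ 0.09  0.02 -0.09] 28.725
0.3 0.0008 [ 0.49 -0.07 -0.17] [ 0.05 -0.   -0.05] 29.025
0 0.0008 [ 0.19 -0.26 -0.11] [ 0.06  0.04 -0.04] 29.325
0 0.0004 [ 0.27 -0.25  0.  ] [-0.04  0.01  0.01] 29.625
0 0 [-0.88  0.15  2.  ] [ 0.04 -0.02  0.24] 29.925
```

Run:
```python
from h import *
effector.gripper_to(.04); print("w",status.read_width(),status.read_wrist_force())
p=np.array(status.read_tcp_pos()); manip.move_l([p[0],p[1],p[2]+.08],.08)
v=S.home+np.array([-.09,0,.182])@sdir(); manip.move_to(v,rot(S.yaw)); manip.pause(.3)
im,d,inf=cap("wrist"); save("fin.png",cv2.resize(im[170:410,200:440],(600,600))); P=cloud(d,inf)
print(status.read_clock())
Z=P[...,2]; hsv=cv2.cvtColor(im,cv2.COLOR_RGB2HSV)
Q=P.reshape(-1,3); L=(Q-S.home)@sdir().T*1e3
for n,(x0,x1) in dict(nose=(-79,-73),mid=(-25,-10),tail=(25,42),end=(56,61)).items():
    k=(L[:,0]>x0)&(L[:,0]<x1)&(abs(abs(L[:,1]+1)-13)<2); print(n,k.sum(),"z",np.nanmedian(L[k,2]))
im2,_,_=cap("side"); save("fin2.png",cv2.resize(im2[210:330,360:480],(600,600),interpolation=cv2.INTER_CUBIC))
```

```text
w 0.04017565611817618 [0.40047192 0.50939019 0.18395175]
32.425
nose 73 z 4.284619157047295
mid 137 z 4.569742216438452
tail 140 z 4.574988267090532
end 38 z 4.7553682610565335
```

View pics/fin.png

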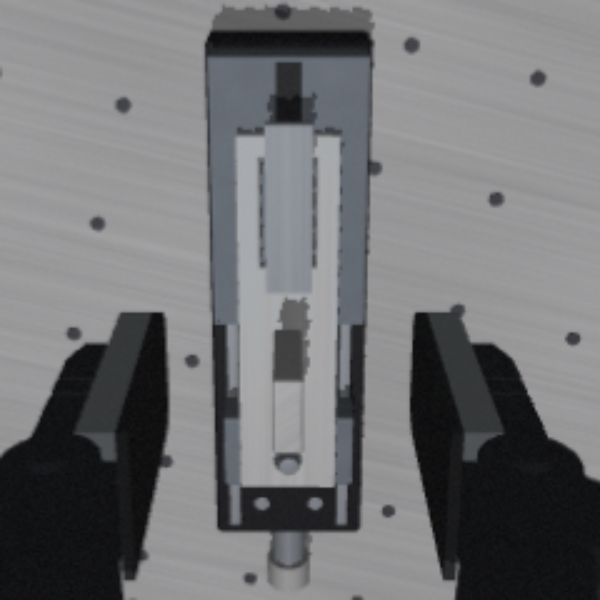

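The link lies flat: its top is 4.3 to 4.8 mm above the rest faces for a 4 mm plate. The head (crop 290,210) is over the eye and the pin (288,463) stands in the hole. The gripper is clear, so I hand it in.

```bash
python3 -c "
from h import *
job_done(); print(status.read_clock())"
```

```text
the job is handed in; nothing more can be done
the job is handed in; nothing more can be done
```

The retaining link is fitted on the stage, released, and the job was handed in at about 32.5 s of the 53 s allowed.

- **How it went:** I gripped the tab and tilted the tail up 26°. Then I felt the deck with the nose bar (2.3 N), drew the bar against the shank (about 2 N) and lowered the tail past the head. Sliding back towards -x put the hole over the pin at the first try. I set it down with about 2 N and let go.
- **Forces:** no wrist reading above about 3 N while the link was at the stage; the limit is 20 N. I read the force between moves, not during them.
- **Last checks:** the final wrist picture and depth show the plate level, its top 4.3–4.8 mm above the rest faces for a 4 mm plate. The eye is under the head, the pin stands in the hole, and the gripper is clear. The robot went nowhere near the bystanders, but I took no final picture to check them.
- **Disagreements:** the wrist camera had a lateral bias of about 1.4 mm, which I corrected by comparing link and stud head in one picture. Two estimates of the stud's place relative to the pin differed by about 1 mm. That did not matter, because the fit was made by feel.

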